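# Take the boom-mic headset off its hook and hold it out

### The job

Of the two pairs hanging on the headset stand, take down the one with the boom microphone: lift it up off its hook, over the hook's upturned end, and bring it out in front of the stand (the side the hooks point to), wholly clear of it. Keep it level throughout and finish while still holding it there in the air, a little higher than it hung, upright and steady, ready for a player to take. Do not put it down, leave the plain headphones hanging as they are, and do not disturb the other things on the shelf.

Things in the scene. Friction and masses are not known exactly. Their poses are not given: they have to be found in the camera images.
- boom_headset: Black headset with boom microphone, 0.3 kg, 175 wide, 179 mm tall, hung by its headband on either hook. Origin: middle of the band's crown, 235 mm up as it hangs. -x its front, y ear to ear, z up. The crown is a straight padded block 32 (x) x 40 (y) x 24 mm (z, -12 to +12), its underside on the hook; grip it from above, a finger in front and one behind, fingertips 10 to 18 mm below its top.
- headset_cup (a point): Centre of the headset's -y ear cup's outer face, 86 mm to the side and 125 mm below the origin. Both cups are round, 84 mm across (95 mm front to back with yokes), 41 to 88 mm off the middle; lowest point 167 mm below the origin. The band arches down to them at 82 mm mean radius.
- mic_tip (a point): Foam tip of the boom microphone: in the headset's frame at (-118, -36, -148) mm; a thin boom leads to it from the -y ear cup, bowed forward.
- headphones: Plain headphones: same shape, size, black finish and origin as the headset but with no microphone boom. They hang on the other hook, to be left hanging.
- stand: Two-hook headset stand, fixed. Origin: centre of the underside of its dark wood base, 160 (x) x 340 (y) x 20 mm. Its -x side is its front, facing roughly the robot; the hooks point that way. Two steel posts at x = +40, y = +-120 mm, 221 mm high with nothing above them, carry the hook arms; the bands hang at about x = -10 mm.
- hook_a (a point): Middle of the seat (top) of the hook at y = +120 mm of the stand, 223 mm up. The flat arm is 24 mm wide and ends in an upturned lip 5 mm thick at x = -52 to -57 mm in the stand's frame, its top 14 mm above the seat. The hung crown leaves 26 mm to the lip in front and 28 mm to the post behind.
- hook_b (a point): The same point on the other hook, at y = -120 mm of the stand.
- bowl: Glazed ceramic bowl, 124 mm across, 45 mm high, in front of the stand; loose, origin at the centre of its underside.
- speaker: Small upright aluminium cylinder speaker, 72 mm across, 95 mm high; loose, origin at the centre of its underside.
- display_cube: Closed clear acrylic display cube with a brass trophy cup in it, 104 mm wide, 106 mm high; loose, origin at the centre of its underside.
- game_rack: Grey plastic slotted rack with four game cases, 150 x 130 mm, 117 mm high; loose, origin at the centre of its underside.
- charging_base: Low black charging base with a press button, 90 x 130 mm, 35 mm high; loose, origin at the centre of its underside.
- remote: Slim black remote control lying flat, 150 x 42 x 18 mm, along its x; loose, origin at the centre of its underside.
Things that resemble listed ones, but are neither listed nor needed, are in the scene too. Leave any blue look-alike of the display_cube alone.

How it is judged (in metres and radians):
On the way:
1. the boom-mic headset is lifted by the gripper up off its hook, clear of the upturned lip, still over the hook (height (world z) of boom_headset above 0.247 m and x of boom_headset in the frame of stand above -0.09 m and contact force between boom_headset and the fingers above 0.5 N and contact force between boom_headset and stand below 0.1 N and angle between boom_headset's own z axis and vertical below 0.3 rad), for 0.1 s.
At the end, for the whole second after the job is handed in: Headset held by the gripper alone: crown above 240 mm (5 mm over where it hung), over 100 mm in front of the stand's centre, within 0.14 rad of level, slower than 20 mm/s and 0.15 rad/s; plain headphones still hanging and all other things within 20 mm of their places (height (world z) of boom_headset above 0.24 m and x of boom_headset in the frame of stand below -0.1 m and contact force between boom_headset and the fingers above 0.5 N and contact force between boom_headset and stand below 0.1 N and contact force between boom_headset and headphones below 0.1 N and contact force between boom_headset and bowl below 0.1 N and contact force between boom_headset and speaker below 0.1 N and contact force between boom_headset and display_cube below 0.1 N and contact force between boom_headset and game_rack below 0.1 N and contact force between boom_headset and charging_base below 0.1 N and contact force between boom_headset and remote below 0.1 N and angle between boom_headset's own z axis and vertical below 0.14 rad and linear speed of boom_headset below 0.02 m/s and angular speed of boom_headset below 0.15 rad/s and distance of each of headphones, bowl, speaker, display_cube, game_rack, charging_base, remote from where it was at the start of the episode below 0.02 m and angle between headphones's own z axis and vertical below 0.2 rad); the arm keeps its last pose, push and grip.
It fails at once if the boom-mic headset is tipped by more than 0.4 rad (23 degrees) (angle between boom_headset's own z axis and vertical above 0.4 rad).
It fails at once if the boom-mic headset is dropped or put down (crown lower than 185 mm) (height (world z) of boom_headset below 0.185 m).
It fails at once if the plain headphones are pushed about or knocked off (moved 20 mm) (distance of headphones from where it was at the start of the episode above 0.02 m).
It fails at once if another thing on the shelf is knocked away (moved 20 mm) (distance of any of bowl, speaker, display_cube, game_rack, charging_base, remote from where it was at the start of the episode above 0.02 m).
It also fails if it takes over 38 s, if anything falls off the work surface, if the arm or the gripper's body presses on something with over 40 N, if the wrist force passes 120 N, or if a joint passes its speed limit or range.

### The arm

A 6-joint arm with a two-finger parallel gripper is mounted at the origin on the work surface. World frame = base frame: x ahead of the robot, y to its left, z up, the work surface at z = 0. Lengths are in mm, angles in rad, forces in N, time in s.
With the tool pointing down it reaches from about 400 to 925 mm from the base axis. Payload 12.5 kg.
Tool frame: the origin (TCP) lies at the very end of the fingers, on their centre line; the grasp point (between the pads) lies 19 mm behind it (env.grasp_offset is the distance from the TCP to the grasp point, in mm); z points along the fingers, y is the direction in which the jaws open and shut (so a half turn about z gives the same grasp; the last joint's range is limited). The gripper opens to 95 mm and grips with 3 to 60 N. Pads are 20 mm wide; open, the fingers measure 119 mm over their backs; the gripper's body (75 mm by 180 mm) begins 59 mm behind the grasp point.
Start: joints at [1.192, 0.491, 1.559, -0, 1.092, -0.106], TCP at [168.375, 601.911, 214.661] pointing down, gripper open.
Joint ranges: [-3.1, 3.1], [-0.84, 2.19], [0.05, 2.79], [-1.13, 4.28], [0.06, 2.93], [-2.69, 2.69]. Speed limits (rad/s): [2.22, 2.22, 2.79, 3.14, 3.14, 3.14].

### API

Orientations are given as [roll, pitch, yaw] about the fixed x, y, z axes, in that order (R = Rz(yaw) Ry(pitch) Rx(roll)).
In Python, from cell import env gives the robot as it stands. The module is installed in compiled form; this text tells all that it offers.
- The arm moves only by the shell command python3 -m pendant 'ROWS'. ROWS is JSON, one flat list of numbers, 5 for each row, row after row: the shift along the tool's x, y, z as a fraction of full scale, then the turn about the tool's z as a fraction of full scale, then the gripper's target within -1 to 1 (shut at 1, half-way at 0, fully open at -1). In form: [x, y, z, turn, grip, x, y, z, turn, grip, ...]. A call has 1 to 10 rows; each row shifts and turns the commanded pose from where the row before left it, along the tool's axes as they then stand; what a row does not reach is not made up. Full scale, the value 1, is 0.4 m for a shift and 180 degrees for a turn. A row lasts 1/8 s, in which the tool goes at most 62.5 mm and 10.7 degrees, less where a joint would pass 70% of its speed; a pose out of reach is approached as far as the arm can. A call with a number of a shift or a turn outside -1 to 1 is refused whole. A call with a gripper value outside its range is refused whole. The fingers move at their own pace and stop on an object; the grip force is fixed at half the most. Time passes only in rows, so rows that do not move let the fingers close. It gives the time, the measured TCP pose, the force and the opening at its end, in the units of the state.
- env.state(): the state, without advancing time (a new reading comes with each control period).
- env.read_camera(name): name is "scene" or "top"; returns the picture (420x560x3 uint8, red, green, blue); there is no depth.
- env.camera_model(name): a dict with "fx", "fy", "cx", "cy" (pixels), "view" (4x4, takes a point from world to camera coordinates). Camera axes: x right, y down, z forward; pixel columns grow to the right and rows downward; lengths in mm; the calibration is good to about 2 mm. A picture is of the moment at which its call begins. camera_model takes no time and is no camera call.
- env.job_done(): hands the job in, once; it reports no verdict.
Trained networks look in the newest picture that a camera, given by its name, has taken for a name from the list of things; names that differ only in an ending like _2 or _b are one class to them, and where a whole thing is asked for, a point or a joint stands for the part that bears it (a point fixed in the world has none). Each returns a list of dicts, best first, with "confidence" (0 to 1); they miss things now and then, are a little off and sometimes report something else, mostly with a low value. They report only what shows in the picture. A call takes as long as a camera call. They do not tell look-alikes from the thing itself.
- env.masks_of(thing, camera): "region" (420x560 bool, what is visible of it).
- env.landmark_of(thing, camera): "xyz" ([x, y, z] in mm, in world coordinates, good to about 4 mm: a listed point, or the origin of a listed thing).
The state is a dict: "t": time; "joints": joint angles; "qvel": joint speeds; "tau": joint torques, N m; "eef_pos": TCP position; "tcp_rot": TCP orientation; "ft_force": force on the tool from outside, world axes, zero at the start; "moment": the same for the moment, N m; "opening": opening from 0.0 (shut) to 1.0 (fully open).
Only numpy, scipy, OpenCV 4.12 (cv2) and the standard library are available. Lean on these libraries where they do the work, as an engineer would, in place of code of your own. Each camera call takes 0.05 s, during which the arm holds its last target.

## Working session

There is one attempt and no reset: what is moved stays moved. The work goes in short steps, Python scripts to look and compute and a shell command to move; the robot and the scene stay as the last step left them, time stands still between calls to the robot, and variables do not carry over. Pictures are saved under pics/ and viewed, and the job is handed in when it is done.

```bash
mkdir -p pics; cat > h.py <<'E'
from cell import env
import numpy as np, cv2
def snap(cam,name):
    im=env.read_camera(cam); cv2.imwrite('pics/'+name+'.png',cv2.cvtColor(im,cv2.COLOR_RGB2BGR)); return im
def proj(cam,p):
    m=env.camera_model(cam); q=np.array(m['view'])@np.append(p,1.0); return (m['fx']*q[0]/q[2]+m['cx'],m['fy']*q[1]/q[2]+m['cy'])
E
python3 - <<'E'
from h import *
s=env.state(); print({k:np.round(v,3) for k,v in s.items()})
snap('scene','s0'); snap('top','t0')
for n in ['boom_headset','headphones','stand','hook_a','hook_b','mic_tip','headset_cup','bowl','speaker','display_cube']:
    for c in ['scene','top']:
        print(n,c,[(np.round(d['xyz'],0),round(d['confidence'],2)) for d in env.landmark_of(n,c)])
print(env.state()['t'])
E
```

```text
{'t': np.float64(0.0), 'joints': array([ 1.192,  0.492,  1.559,  0.   ,  1.092, -0.106]), 'qvel': array([ 0.   ,  0.001, -0.   ,  0.001,  0.001, -0.001]), 'tau': array([ 2.0000e-03, -6.1265e+01, -2.5817e+01,  6.9000e-02,  4.8000e-02,
       -0.0000e+00]), 'eef_pos': array([168.282, 601.672, 214.072]), 'tcp_rot': array([-3.141, -0.   ,  2.869]), 'ft_force': array([ 0.454, -0.723,  0.292]), 'moment': array([-0.042,  0.012,  0.014]), 'opening': np.float64(1.0)}
boom_headset scene [(array([635., -70., 236.]), 0.79)]
boom_headset top [(array([638., -65., 237.]), 0.86)]
headphones scene [(array([614., 171., 236.]), 0.95), (array([ 657., -433.,   -1.]), 0.46)]
headphones top [(array([614., 172., 234.]), 0.95), (array([ 656., -431.,    0.]), 0.64), (array([386., 276.,  -1.]), 0.46)]
stand scene [(array([637.,  53.,  -3.]), 0.9), (array([ 370., -271.,   -3.]), 0.3)]
stand top [(array([637.,  50.,  -2.]), 0.82)]
hook_a scene [(array([639., -65., 220.]), 0.6)]
hook_a top [(array([622., 173., 224.]), 0.95), (array([638., -71., 222.]), 0.82), (array([637., 411.,   3.]), 0.58)]
hook_b scene [(array([639., -65., 220.]), 0.6)]
hook_b top [(array([622., 173., 224.]), 0.95), (array([638., -71., 222.]), 0.82), (array([637., 411.,   3.]), 0.58)]
mic_tip scene [(array([ 524., -110.,   88.]), 0.59)]
mic_tip top [(array([ 527., -108.,   86.]), 0.93)]
headset_cup scene [(array([ 644., -152.,  111.]), 0.6)]
headset_cup top [(array([ 640., -155.,  114.]), 0.9)]
bowl scene [(array([405.,  -3.,  -5.]), 0.61), (array([614., 171., 236.]), 0.16)]
bowl top [(array([405.,  -5.,  -3.]), 0.71)]
speaker scene [(array([ 500., -428.,   -1.]), 0.76), (array([636., -73., 238.]), 0.24)]
speaker top [(array([ 504., -430.,    3.]), 0.79)]
display_cube scene [(array([638., 412.,   1.]), 0.76), (array([ 656., -434.,   -2.]), 0.65), (array([217., 399.,  -0.]), 0.58)]
display_cube top [(array([219., 397.,   2.]), 0.79), (array([640., 409.,  -1.]), 0.73)]
1.1
```

View pics/s0.png

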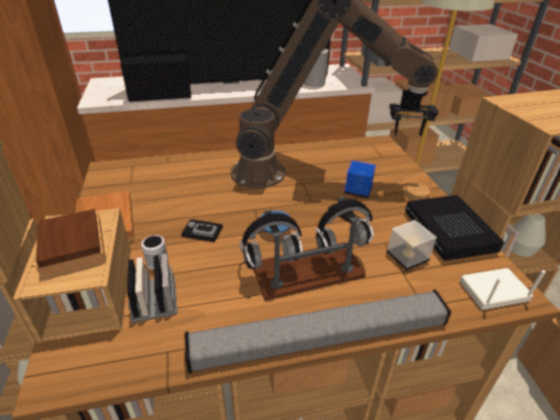

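View pics/t0.png

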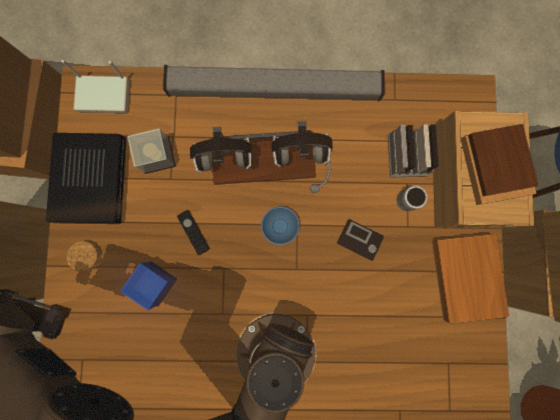

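The top view shows the boom headset on the right-hand hook: crown near pixel (302,150), mic tip near (316,188). The plain pair is at (222,155). I'll refine the headset pose by overlaying its projection on the image.

```bash
cat > ov.py <<'E'
from h import *
import sys
x,y,yaw=map(float,sys.argv[1:4]); out=sys.argv[4]
c,s=np.cos(yaw),np.sin(yaw)
W=lambda p:[x+c*p[0]-s*p[1],y+s*p[0]+c*p[1],235+p[2]]
res=[]
for cam,src in (('top','t0'),('scene','s0')):
    im=cv2.imread(f'pics/{src}.png'); u,v=map(int,proj(cam,[x,y,200])); 
    K=8; r=40; crop=cv2.resize(im[v-r:v+r,u-r-10:u+r+10-0],None,fx=K*.6,fy=K*.6,interpolation=cv2.INTER_CUBIC)
    k=K*.6
    T=lambda p:tuple(int(round(q)) for q in ((proj(cam,W(p))[0]-(u-r-10)+.5)*k-.5,(proj(cam,W(p))[1]-(v-r)+.5)*k-.5))
    sq=[(-16,-20,12),(16,-20,12),(16,20,12),(-16,20,12)]
    cv2.polylines(crop,[np.array([T(p) for p in sq],np.int32)],True,(0,255,0),1)
    for p in [(-118,-36,-148),(0,-86,-125),(0,86,-125)]: cv2.circle(crop,T(p),4,(0,0,255),1)
    # lip & hook in stand frame (headset at stand x=-10)
    lip=[(-42,-12,2),(-47,-12,2),(-47,12,2),(-42,12,2)]
    cv2.polylines(crop,[np.array([T(p) for p in lip],np.int32)],True,(0,255,255),1)
    post=[(50,0,-14)]; cv2.circle(crop,T(post[0]),4,(255,255,0),1)
    res.append(crop)
cv2.imwrite(f'pics/{out}.png',cv2.resize(np.hstack(res),None,fx=.83,fy=.83))
E
python3 ov.py 636.5 -68 0.06 ov1; python3 -c "
from h import *
m=env.camera_model('top');print(m['fx'],np.round(m['view'],3))"
```

```text
391.2573592824332 [[ 1.500000e-02 -1.000000e+00  2.000000e-02 -3.404900e+01]
 [-9.940000e-01 -1.700000e-02 -1.100000e-01  4.698450e+02]
 [ 1.100000e-01 -1.800000e-02 -9.940000e-01  1.251743e+03]
 [ 0.000000e+00  0.000000e+00  0.000000e+00  1.000000e+00]]
```

View pics/ov1.png

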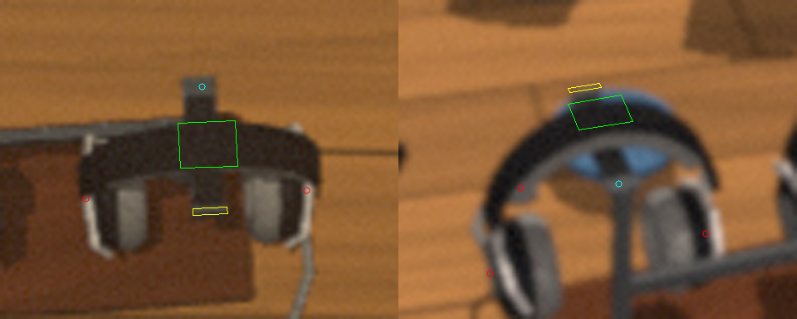

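```bash
python3 -m pendant '[0,0,-0.05,0.056,-1, 0,0,-0.1,0.056,-0.05, 0,0,-0.1,0.056,-0.05, 0,0,-0.1,0.056,-0.05, 0,0,-0.05,0.056,-0.05, 0,0,0,0.056,-0.05, 0,0,0,0.056,-0.05]'; python3 -c "
from h import *
s=env.state();print(s['eef_pos'],s['tcp_rot'],s['opening'])"
```

```text
t: 1.98
eef_pos: [168.4, 601.9, 374.9]
tcp_rot: [3.141, -0.0, 1.631]
ft_force: [-1.0, 0.1, -0.3]
opening: 0.529
[168.35798852 601.85083355 374.93352568] [ 3.14134443e+00 -4.78552299e-04  1.63146724e+00] 0.5287169015377146
```

```bash
python3 -m pendant '[-0.06,0.04,0,0,-0.05, -0.11,0.07,0,0,-0.05, -0.11,0.07,0,0,-0.05, -0.11,0.07,0,0,-0.05, -0.11,0.07,0,0,-0.05, -0.11,0.07,0,0,-0.05, -0.11,0.07,0,0,-0.05, -0.11,0.07,0,0,-0.05, -0.11,0.07,0,0,-0.05, -0.11,0.07,0,0,-0.05]'; cat > d.py <<'E'
from h import *
import sys
tx,ty,tz=map(float,sys.argv[1:4])
s=env.state(); psi=s['tcp_rot'][2]; p=s['eef_pos']; d=np.array([tx,ty,tz])-p
X=np.array([np.cos(psi),np.sin(psi)]); Y=np.array([np.sin(psi),-np.cos(psi)])
print(np.round(p,1),np.round(s['tcp_rot'],3),'t',s['t'],'tool mm',np.round([d[:2]@X,d[:2]@Y,-d[2]],1),'frac',np.round(np.array([d[:2]@X,d[:2]@Y,-d[2]])/400,4),'op',s['opening'])
E
python3 d.py 638 -67.5 300
```

```text
t: 3.22
eef_pos: [464.4, 199.1, 374.9]
tcp_rot: [3.141, -0.0, 1.637]
ft_force: [0.4, 0.8, -0.6]
opening: 0.524
[464.4 199.1 374.9] [ 3.141 -0.     1.637] t 3.225 tool mm [-277.6  155.5   74.9] frac [-0.6939  0.3887  0.1871] op 0.5244112762065821
```

```bash
python3 -m pendant '[-0.1,0.055,0,0,-0.05, -0.1,0.055,0,0,-0.05, -0.1,0.055,0,0,-0.05, -0.1,0.055,0,0,-0.05, -0.1,0.055,0,0,-0.05, -0.1,0.055,0,0,-0.05, -0.06,0.04,0.05,0,-0.05, -0.03,0.02,0.05,0,-0.05, 0,0,0,0,-0.05, 0,0,0,0,-0.05]'; python3 d.py 638 -67.5 300
```

```text
t: 4.47
eef_pos: [637.4, -63.5, 335.4]
tcp_rot: [3.141, -0.0, 1.638]
ft_force: [0.0, -0.1, 1.2]
opening: 0.524
[637.4 -63.5 335.4] [ 3.141 -0.     1.638] t 4.475 tool mm [-4.   0.3 35.4] frac [-0.0101  0.0008  0.0884] op 0.5235583651989961
```

```bash
python3 -m pendant '[-0.005,0.001,0.04,0.002,-0.05, -0.005,0.0,0.06,0,-0.05, 0,0,0.06,0,-0.05, 0,0,0.015,0,-0.05, 0,0,0,0,-0.05, 0,0,0,0,-0.05]'; python3 d.py 638 -67.5 234; python3 -c "
from h import *
a=snap('top','t1');b=snap('scene','s1')
f=[]
for cam,im in (('top',a),('scene',b)):
    u,v=map(int,proj(cam,[638,-67,220])); f.append(cv2.resize(im[v-45:v+45,u-50:u+50],(400,360),interpolation=cv2.INTER_CUBIC))
cv2.imwrite('pics/c1.png',np.hstack(f)[:,:,::-1])
for n in ['boom_headset','mic_tip','headset_cup','hook_a']:
    for c in ['scene','top']:
        print(n,c,[(np.round(d['xyz'],0),round(d['confidence'],2)) for d in env.landmark_of(n,c)])
"
```

```text
t: 5.22
eef_pos: [638.6, -68.3, 265.6]
tcp_rot: [3.14, 0.0, 1.631]
ft_force: [-1.1, -1.2, 0.0]
opening: 0.526
[638.6 -68.3 265.6] [3.14  0.    1.631] t 5.225 tool mm [ 0.8 -0.6 31.6] frac [ 0.002  -0.0015  0.0791] op 0.526389777432461
boom_headset scene [(array([633., -71., 236.]), 0.87)]
boom_headset top []
mic_tip scene [(array([ 524., -109.,   88.]), 0.77), (array([632., -68., 235.]), 0.57)]
mic_tip top []
headset_cup scene [(array([ 643., -150.,  110.]), 0.79), (array([ 500., -430.,   -0.]), 0.19)]
headset_cup top []
hook_a scene [(array([638., -66., 223.]), 0.96), (array([615., 167., 227.]), 0.58)]
hook_a top [(array([623., 172., 222.]), 0.6)]
```

View pics/c1.png

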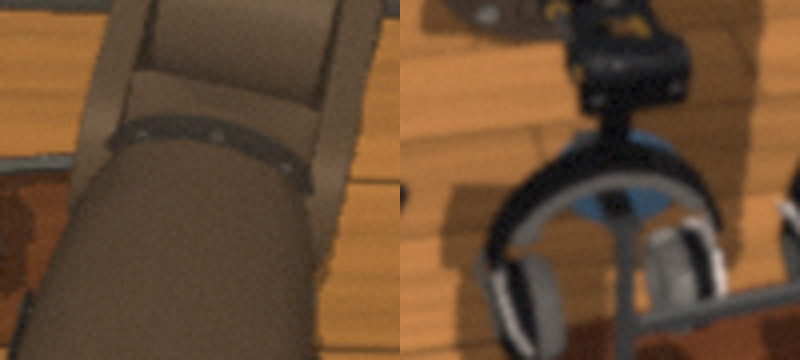

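```bash
python3 -m pendant '[0.002,-0.003,0.02,0,-0.05, 0,0,0.02,0,-0.05, 0,0,0.02,0,-0.05, 0,0,0.01,0,-0.05, 0,0,0.009,0,-0.05, 0,0,0,0,-0.05]'; python3 d.py 637.5 -67.5 234
```

```text
t: 6.48
eef_pos: [637.1, -67.6, 232.8]
tcp_rot: [-3.141, -0.0, 1.631]
ft_force: [-0.4, -0.2, -0.4]
opening: 0.527
[637.1 -67.6 232.8] [-3.141 -0.     1.631] t 6.475 tool mm [ 0.1  0.4 -1.2] frac [ 0.0002  0.0011 -0.0029] op 0.5271890447856685
```

No contact on the way down. The tips are about 14 mm below the crown's top. Closing now.

```bash
python3 -m pendant '[0,0,0,0,0.1, 0,0,0,0,0.3, 0,0,0,0,1, 0,0,0,0,1, 0,0,0,0,1, 0,0,0,0,1]'; python3 d.py 637.5 -67.5 270
```

```text
t: 7.22
eef_pos: [637.1, -67.6, 233.2]
tcp_rot: [3.141, -0.0, 1.631]
ft_force: [-0.7, -0.1, 1.7]
opening: 0.334
[637.1 -67.6 233.2] [ 3.141 -0.     1.631] t 7.225 tool mm [  0.1   0.4 -36.8] frac [ 0.0003  0.001  -0.092 ] op 0.3336716275055017
```

```bash
python3 -m pendant '[0,0,-0.005,0,1, 0,0,-0.01,0,1, 0,0,-0.015,0,1, 0,0,-0.02,0,1, 0,0,-0.02,0,1, 0,0,-0.02,0,1, 0,0,-0.015,0,1, 0,0,-0.005,0,1, 0,0,0,0,1, 0,0,0,0,1]'; python3 d.py 487 -77 275; python3 -c "
from h import *
b=snap('scene','s2'); u,v=map(int,proj('scene',[638,-67,220])); cv2.imwrite('pics/c2.png',cv2.resize(b[v-70:v+60,u-80:u+80],None,fx=4,fy=4,interpolation=cv2.INTER_CUBIC)[:,:,::-1])
for n in ['boom_headset','mic_tip','headset_cup']:
        print(n,[(np.round(d['xyz'],0),round(d['confidence'],2)) for d in env.landmark_of(n,'scene')])
"
```

```text
t: 8.48
eef_pos: [637.0, -67.6, 276.7]
tcp_rot: [-3.141, -0.0, 1.631]
ft_force: [-0.3, 1.0, -2.8]
opening: 0.34
[637.  -67.6 276.7] [-3.141 -0.     1.631] t 8.475 tool mm [  -0.4 -150.3    1.7] frac [-0.0009 -0.3757  0.0043] op 0.34013312675814816
boom_headset [(array([630., -68., 279.]), 0.8)]
mic_tip [(array([ 522., -110.,  131.]), 0.98)]
headset_cup [(array([ 642., -150.,  155.]), 0.85)]
```

View pics/c2.png

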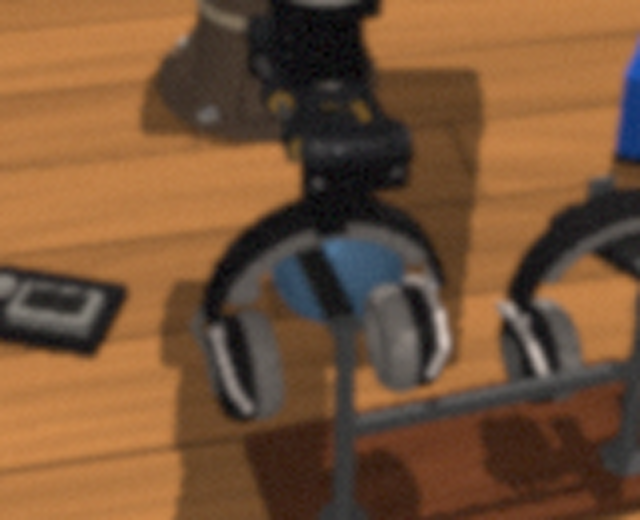

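Lifted cleanly: 2.8 N of weight on the wrist, crown at about 279 mm, level, and the hook arm is visibly free of the band. Now moving straight out to the front.

```bash
python3 -m pendant '[0,-0.01,0,0,1, 0,-0.02,0,0,1, 0,-0.03,0,0,1, 0,-0.04,0,0,1, 0,-0.04,0,0,1, 0,-0.04,0,0,1, 0,-0.04,0,0,1, 0,-0.04,0,0,1, 0,-0.04,0,0,1, 0,-0.04,0,0,1]'; python3 -m pendant '[0,-0.03,0,0,1, 0,-0.02,0,0,1, 0,-0.01,0,0,1, 0,-0.005,0,0,1, 0,0,0,0,1, 0,0,0,0,1, 0,0,0,0,1, 0,0,0,0,1]'; python3 d.py 487 -77 275; python3 -c "
from h import *
b=snap('scene','s3'); a=snap('top','t3')
cv2.imwrite('pics/c3.png',np.hstack([cv2.resize(b[110:330,130:400],(400,326)),cv2.resize(a[80:300,130:400],(400,326))])[:,:,::-1])
for n in ['boom_headset','mic_tip','headset_cup','headphones','bowl','stand','speaker','display_cube','game_rack','charging_base','remote']:
  for c in ['scene','top']:
        print(n,c,[(np.round(d['xyz'],0),round(d['confidence'],2)) for d in env.landmark_of(n,c)])
"
```

```text
t: 9.93
eef_pos: [500.3, -75.9, 277.1]
tcp_rot: [3.141, -0.0, 1.631]
ft_force: [0.5, -0.2, -3.1]
opening: 0.333
t: 10.92
eef_pos: [475.4, -77.4, 277.0]
tcp_rot: [-3.142, -0.0, 1.631]
ft_force: [-1.0, -0.3, -3.1]
opening: 0.338
[475.4 -77.4 277. ] [-3.142 -0.     1.631] t 10.925 tool mm [-0.3 11.6  2. ] frac [-0.0008  0.0289  0.0049] op 0.33779267381324746
boom_headset scene [(array([474., -79., 280.]), 0.83)]
boom_headset top []
mic_tip scene [(array([ 361., -120.,  131.]), 0.95)]
mic_tip top []
headset_cup scene [(array([ 482., -160.,  154.]), 0.97)]
headset_cup top []
headphones scene [(array([613., 170., 236.]), 0.7), (array([ 656., -434.,    3.]), 0.56)]
headphones top [(array([617., 173., 234.]), 0.97)]
bowl scene [(array([407.,  -4.,  -2.]), 0.64)]
bowl top []
stand scene [(array([639.,  54.,  -4.]), 0.95), (array([ 501., -427.,    2.]), 0.74)]
stand top [(array([633.,  49.,  -4.]), 0.57)]
speaker scene [(array([ 496., -430.,   -1.]), 0.88), (array([ 482., -162.,  154.]), 0.66), (array([641., -67., 223.]), 0.66)]
speaker top [(array([ 499., -429.,    3.]), 0.93)]
display_cube scene [(array([638., 412.,  -3.]), 0.88), (array([218., 398.,   0.]), 0.86)]
display_cube top [(array([217., 398.,   2.]), 0.83), (array([641., 410.,   2.]), 0.64)]
game_rack scene [(array([ 656., -433.,    2.]), 0.64)]
game_rack top [(array([ 656., -434.,    1.]), 0.9)]
charging_base scene [(array([ 370., -271.,   -1.]), 0.88)]
charging_base top [(array([ 364., -273.,   -2.]), 0.69)]
remote scene [(array([379., 272.,  -2.]), 0.63)]
remote top [(array([384., 277.,  -3.]), 0.74), (array([ 656., -433.,    6.]), 0.28)]
```

View pics/c3.png

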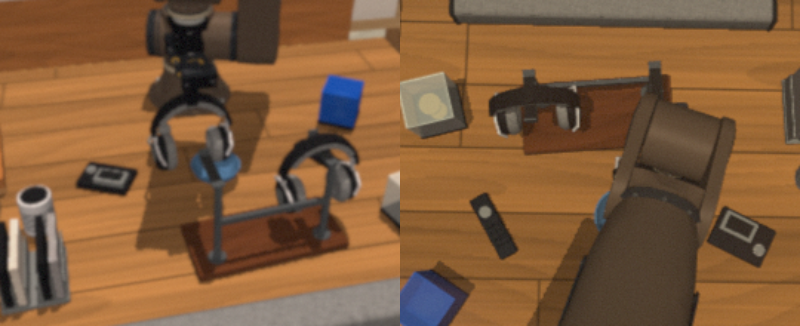

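The picture shows the headset held in front of the empty hook, level (mic tip at z = 131 mm, crown 280 mm). The plain pair still hangs at about (614,171), and nothing else has moved.

```bash
python3 -m pendant '[0,0,0,0,1, 0,0,0,0,1, 0,0,0,0,1, 0,0,0,0,1]'; python3 -c "
from h import *
s=env.state();print(np.abs(s['qvel']).max());print(env.job_done())"
```

```text
t: 12.62
eef_pos: [475.4, -77.4, 277.0]
tcp_rot: [3.142, -0.0, 1.631]
ft_force: [-0.4, -0.5, -3.1]
opening: 0.334
0.0018191213401051547
the job is handed in; nothing more can be done
None
```

I took the boom-mic headset down from the right-hand hook (the stand's -y side) and handed the job in at about 12.6 s with the gripper still holding it. No verdict is reported on hand-in.

I gripped the crown from above with one finger in front and one behind. I then lifted it about 44 mm straight up over the lip and moved it about 162 mm straight out in front of the stand.

**Headset at the end:**
- The crown is at about (475, -78, 280) mm. That is about 45 mm higher than it hung and about 165–170 mm in front of the stand's centre.
- The crown, mic tip and ear cup positions fit a level headset.
- The wrist carries 3.1 N, about its 0.3 kg weight. The jaws are at 0.334 (about 32 mm, the crown's thickness).
- The arm is still.

**Other things:** the plain headphones still hang at about (614, 171, 235) mm. The bowl, speaker and display cube match their first readings to within the networks' few millimetres. I took no first reading of the rack, charging base or remote, but the last pictures show them undisturbed.

**Failed or disagreeing checks:** the arm blocked the top camera's view of the headset and bowl at the end, so those final positions come from the scene camera alone. The networks also gave some false detections, such as a second "stand" and a second "speaker", which I ruled out against the pictures. Estimates of where the headset hung differed by about 7 mm in x before the grasp, but the fingers went down and closed without any notable contact force.

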